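# Slide two timber washers into their counterbores

### The job

Two heavy steel washers lie on the top face of the squared timber on the bench, each beside the shallow round counterbore bored for it. With the fingertips, push each washer across the wood and over the rim of the counterbore nearest to it until it drops in and lies flat on the bottom. Only slide the washers, never pick them up, and leave the nut, the bolt, the mallet and the pencil tin where they are.

Things in the scene. Friction and masses are not known exactly. Their poses are not given: they have to be found in the camera images.
- timber: squared pale timber lying on a thin mat on the bench; it cannot move. 140 mm wide (its x axis), 460 mm long (its y axis) plus a 60 mm long, 28 mm thick tenon at its +y end. Origin on the bench under its middle, z up; its flat top face is 83 mm above the bench. Two round counterbores in the top face, 72 mm in diameter and 8 mm deep, lie on its centre line, 135 mm either side of the middle; each has an 18 mm bolt hole through its bottom
- bore_a (a point): centre of the bottom of the counterbore toward the timber's -y end, 8 mm below the top face (axes as the timber)
- bore_b (a point): centre of the bottom of the counterbore toward the timber's +y end, 8 mm below the top face (axes as the timber)
- washer_a_center (a point): centre (half-way up) of the loose flat round steel washer that belongs in bore_a: 68 mm outside diameter, 18 mm hole, 6 mm thick, about 0.16 kg; it slides on the wood with about 1 N. It starts flat on the top face, its centre 5 to 8 cm from the centre of bore_a and toward the middle of the timber, so it may overhang the rim; its z axis is the washer's axis. Seated, its centre is 3 mm above bore_a, its top 2 mm below the top face
- washer_b_center (a point): centre (half-way up) of the other washer, of the same size, that belongs in bore_b and starts likewise beside it, toward the middle of the timber. Seated, its centre is 3 mm above bore_b
- nut: loose hexagon nut, 24 mm across flats, 13 mm high, lying on the timber's top face near its -y end; origin at the centre of its underside. To be left alone
- bolt: loose hexagon bolt, 16 mm thick, standing on its head (24 mm across flats) on the bench on the timber's -x side, 130 mm tall; origin at the centre of its underside. To be left alone
- mallet: loose wooden mallet lying on the bench on the timber's +x side: head 130 x 90 x 65 mm, handle 26 mm thick running to its +y side, 275 mm from the head's middle to its end; origin under the middle of the head. To be left alone
- pencil_tin: loose open metal tin with pencils, 74 mm in diameter, 105 mm high (pencils to about 180 mm), standing on the bench beyond the timber's tenon end; origin at the centre of its underside. To be left alone
Mind the look-alikes: they are no part of the job. What is shaped like the part that bears washer_a_center but black or red is not meant.

How it is judged:
By the outcome, as a careful person would: the job done as asked, in the order asked, and still so for the second after the job is handed in, with the robot touching nothing.
It also fails if it takes over 45 s, if anything falls off the work surface, if the arm or the gripper's body presses on something with over 40 N, if the wrist force passes 120 N, or if a joint passes its speed limit or range.

### The arm

A 7-joint arm with a two-finger parallel gripper is mounted at the origin on the work surface. World frame = base frame: x ahead of the robot, y to its left, z up, the work surface at z = 0. Lengths are in m, angles in rad, forces in N, time in s.
With the tool pointing down it reaches from about 0.35 to 0.9 m from the base axis. Payload 8.1 kg.
Tool frame: the origin (TCP) lies at the very end of the fingers, on their centre line; the grasp point (between the pads) lies 19 mm behind it; z points along the fingers, y is the line along which they close (so a half turn about z gives the same grasp; the last joint's range is limited). The gripper opens to 92 mm and grips with 3 to 60 N. Pads are 19 mm wide; open, the fingers measure 130 mm over their backs; the gripper's body (75 mm by 190 mm) begins 47 mm behind the grasp point.
Start: joints at [1.215, 0.434, 0.025, 1.573, -0.012, 1.134, -0.075], TCP at [0.156, -0.605, 0.227] pointing down, gripper open.
Joint ranges: [-2.62, 2.62], [-0.44, 2.09], [-1.27, 1.32], [0.08, 2.57], [-1.32, 4.46], [0.12, 2], [-2.74, 2.74]. Speed limits (rad/s): [2.22, 2.22, 3.01, 3.01, 3.14, 3.14, 3.14].

### API

Orientations are given as a rotation vector (axis times angle).
In Python, from workcell import manip gives the robot as it stands.
- The arm moves only by the tool step_arm, never from a script. Its argument "moves" is a list of rows, each a list of 5 numbers: the gripper command: -1 is fully open, 1 is shut, values between are in proportion, then the shift along the world's x, y, z normalised to -1 to 1, where 1 is 0.12 m, then the turn about the world's z normalised to -1 to 1, where 1 is 2 rad. A call has exactly 5 rows; each row is the pose to reach, as a shift and turn from the pose commanded when the call began; what a row does not reach only later rows make up. A row lasts 1/8 s, in which the tool goes at most 62.5 mm and 10.7 degrees, less where a joint would pass 70% of its speed; a pose out of reach is approached as far as the arm can. A call with a number of a shift or a turn outside -1 to 1 is refused whole. A call with a gripper value outside its range is refused whole. The fingers move at their own pace and stop on an object; "force" is the grip in N (left out, the last holds). Time passes only in rows, so rows that repeat a pose let the fingers close, or fill a call up. It gives the time, the measured TCP pose, the force, the opening and the grip force at its end, in the units of the state.
- manip.sense(): the state, without advancing time (a new reading comes with each control period).
- manip.capture(name): name is "scene" or "top" or "wrist"; returns a dict with "image" (400x640x3 uint8, red, green, blue), "z_map" (400x640 float32, m along the optical axis (not along the pixel's ray), 0 where there is no reading), "fx", "fy", "cx", "cy" (pixels), "k1" (the pictures are not rectified: a ray, as slopes to the right and down, at radius r is drawn at 1 + k1 r^2 times it, then the intrinsics apply), "cam_to_world" (4x4, takes a point from camera to world coordinates); the wrist camera has in their place "T_tool_cam" (4x4, takes a point from camera to tool coordinates, whose origin is the TCP and whose axes are the flange's). Camera axes: x right, y down, z forward; pixel columns grow to the right and rows downward; lengths in m; the calibration is good to about 2 mm. A picture is of the moment at which its call begins: read the wrist's pose just before it.
- manip.hand_in(): hands the job in; it is judged then, once.
The state is a dict: "time_s": time; "q": joint angles; "dq": joint speeds; "joint_efforts": joint torques, N m; "ee_pos": TCP position; "ee_rot": TCP orientation; "wrist_force": force on the tool from outside, world axes, zero at the start; "ft_torque": the same for the moment, N m; "width": opening from 0.0 (shut) to 1.0 (fully open); "finger_force": force on a finger pad.
Only numpy, scipy, OpenCV 4.12 (cv2) and the standard library are available. Lean on these libraries where they do the work, as an engineer would, in place of code of your own. Each camera call takes 0.05 s, during which the arm holds its last target. There are 200 camera calls.

## Working session

There is one attempt and no reset: what is moved stays moved. The work goes in short steps, Python scripts to look and compute and a tool call to move; the robot and the scene stay as the last step left them, time stands still between calls to the robot, and variables do not carry over. Pictures are saved under pics/ and viewed, at most 10 in all, crops included, and the job is handed in when it is done.

Besides the shell and the picture viewer there is one more tool, called after "Emit:" as name([rows], argument=value, ...), one row to a line, values as JSON. step_arm: Moves the arm, as the interface text tells. Its arguments: {"type":"object","properties":{"moves":{"type":"array","items":{"type":"array","items":{"type":"number","minimum":-1,"maximum":1}}},"force":{"type":"number"}},"required":["moves"]}

```bash
mkdir -p pics; cat > h.py <<'E'
from workcell import manip
import numpy as np, cv2
from scipy.spatial.transform import Rotation as R
def cap(n):
    s=manip.sense(); c=manip.capture(n)
    if 'cam_to_world' not in c:
        T=np.eye(4);T[:3,:3]=R.from_rotvec(s['ee_rot']).as_matrix();T[:3,3]=s['ee_pos'];c['cam_to_world']=T@c['T_tool_cam']
    return c
def ray(c,uv):
    K=np.array([[c['fx'],0,c['cx']],[0,c['fy'],c['cy']],[0,0,1]])
    p=np.array(uv,float).reshape(-1,1,2)
    s=cv2.undistortPoints(p,K,np.array([c['k1'],0,0,0,0.]))[:,0]
    return np.c_[s,np.ones(len(s))]
def onplane(c,uv,z):
    T=c['cam_to_world'];d=ray(c,uv)@T[:3,:3].T;o=T[:3,3]
    return o+d*((z-o[2])/d[:,2])[:,None]
def bydepth(c,uv):
    T=c['cam_to_world'];z=np.array([c['z_map'][int(v),int(u)] for u,v in uv])
    return (ray(c,uv)*z[:,None])@T[:3,:3].T+T[:3,3]
def save(c,n): cv2.imwrite('pics/'+n,c['image'][:,:,::-1])
E
python3 - <<'E'
from h import *
for n in('top','scene'):
    c=cap(n);save(c,n+'1.png');print(c['cam_to_world'].round(3).tolist(),c['fx'],c['k1'])
print(manip.sense())
E
```

```text
[[0.062, -0.975, 0.212, 0.428], [-0.998, -0.06, 0.017, 0.027], [-0.004, -0.213, -0.977, 0.913], [0.0, 0.0, 0.0, 1.0]] 375.79451972721773 -0.011949480900004123
[[-0.759, 0.423, -0.496, 1.109], [0.651, 0.506, -0.566, 0.668], [0.012, -0.752, -0.659, 0.8], [0.0, 0.0, 0.0, 1.0]] 385.1476777397919 -0.03421211410261894
{'time_s': 0.1, 'q': array([ 1.21540479,  0.43514838,  0.02492742,  1.57400772, -0.0116444 ,
        1.1340282 , -0.07507431]), 'dq': array([ 3.84650549e-04, -8.34148594e-04,  8.91905222e-04, -3.19467331e-03,
        1.94342347e-04,  2.37192058e-04,  5.40923840e-05]), 'joint_efforts': array([ 3.85473380e-03, -6.69132471e+01,  9.88401622e-01, -3.15153122e+01,
       -6.04896247e-02,  3.72901373e-02,  7.21478318e-05]), 'ee_pos': array([ 0.15618682, -0.60468026,  0.22602535]), 'ee_rot': array([-3.11512147e+00, -3.95815717e-01,  3.97778954e-04]), 'wrist_force': array([ 0.52169954, -0.01409011,  1.30974451]), 'ft_torque': array([ 0.02855218,  0.07622031, -0.02554707]), 'finger_force': 0.0, 'width': 1.0008061573106453}
```

View pics/top1.png

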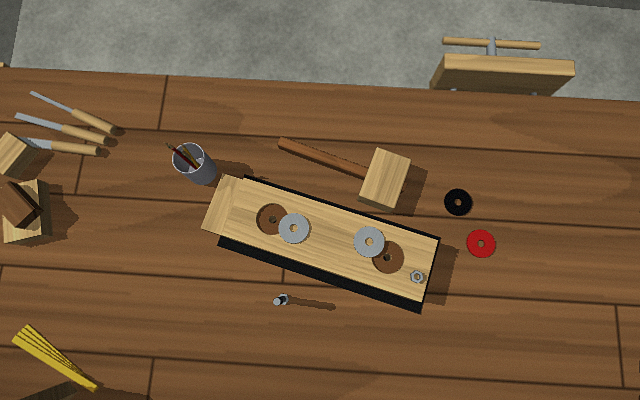

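View pics/scene1.png

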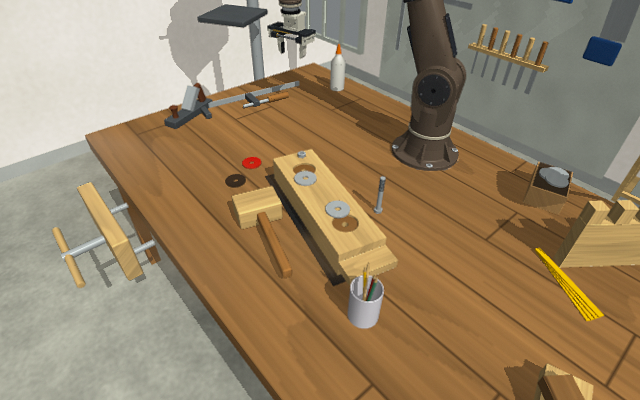

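Top view: the grey washers are at (369,242), beside bore_a (388,257) near the nut (418,276), and at (294,228), beside bore_b (272,220) near the tenon. The black disc (458,202) and the red disc (481,243) lie on the bench; they are look-alikes and not meant. I'll measure and confirm with an enlarged crop.

```bash
python3 - <<'E'
from h import *
c=cap('top');im=c['image'];hsv=cv2.cvtColor(im,cv2.COLOR_RGB2HSV)
roi=np.zeros((400,640),np.uint8);roi[170:310,195:445]=1
m=((hsv[...,1]<50)&(hsv[...,2]>110)).astype(np.uint8)*roi
for k in cv2.findContours(m,0,1)[0]:
    if cv2.contourArea(k)>60:
        P=onplane(c,k[:,0]+0.0,0.089)[:,:2]; (x,y),r=cv2.minEnclosingCircle(P.astype(np.float32));print('grey',cv2.boundingRect(k),x,y,r)
# top-face pixels by height
v,u=np.mgrid[170:310,195:445]; uv=np.c_[u.ravel(),v.ravel()]
P=bydepth(c,uv); t=P[(abs(P[:,2]-.083)<.006)]
print('zmed',np.median(t[:,2]))
(cx,cy),(w,h),a=cv2.minAreaRect(t[:,:2].astype(np.float32)); print('timber rect',cx,cy,w,h,a)
# bore floor: brown/darker within the face
for z0 in [.075]:
    s=P[(P[:,2]<.0785)&(P[:,2]>.07)]; print(len(s))
print('hsv', [hsv[q[1],q[0]].tolist() for q in [(330,230),(264,215),(398,262),(388,257),(310,250)]])
d=cv2.resize(im[170:320,195:455],None,fx=3,fy=3,interpolation=2);cv2.imwrite('pics/crop.png',d[:,:,::-1])
E
```

```text
grey (411, 270, 12, 13) 0.4536885917186737 -0.17522042989730835 0.013090536929666996
grey (354, 226, 30, 31) 0.5226050615310669 -0.06943480670452118 0.03395942971110344
grey (279, 213, 30, 30) 0.5423545837402344 0.09813584387302399 0.03402217477560043
zmed 0.0824712662276359
timber rect 0.4991599917411804 0.0806489884853363 0.5697745680809021 0.22630056738853455 75.34358978271484
1370
hsv [[19, 114, 164], [13, 155, 107], [14, 158, 103], [23, 120, 49], [18, 110, 190]]
```

View pics/crop.png

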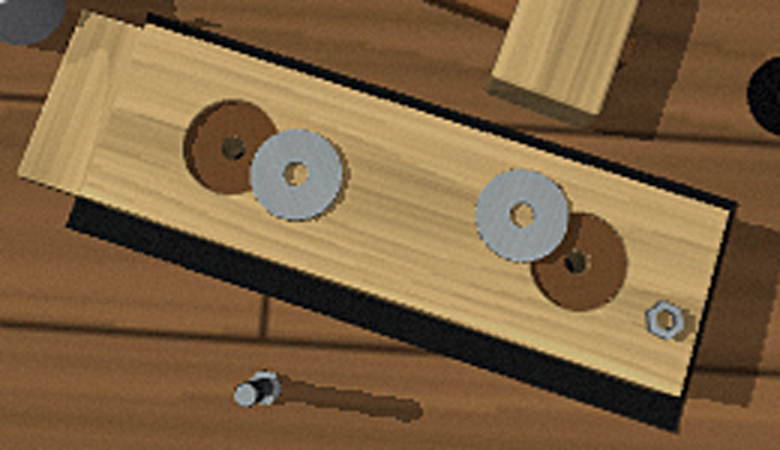

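The crop confirms it: the grey washer at crop (522,214) overlaps bore_a, and the one at (297,174) overlaps bore_b. Next I fit the bores.

```bash
cat > fit.py <<'E'
from h import *
from scipy.optimize import least_squares
def bores(c,W,box):
    im=c['image'];hsv=cv2.cvtColor(im,cv2.COLOR_RGB2HSV)
    x0,y0,x1,y1=box; roi=np.zeros(im.shape[:2],np.uint8);roi[y0:y1,x0:x1]=1
    m=((hsv[...,2]<135)&(hsv[...,1]>90)).astype(np.uint8)*roi
    m=cv2.morphologyEx(m,cv2.MORPH_OPEN,np.ones((3,3),np.uint8))
    out=[]
    for k in cv2.findContours(m,0,1)[0]:
        if cv2.contourArea(k)<300: continue
        P=onplane(c,k[:,0],.083)[:,:2]
        P=P[np.all([np.hypot(*(P-w).T)>.040 for w in W],axis=0)]
        f=lambda p:np.hypot(P[:,0]-p[0],P[:,1]-p[1])-.0355
        r=least_squares(f,P.mean(0),loss='soft_l1',f_scale=.001);out.append((r.x,np.abs(r.fun).mean(),len(P)))
    return out
E
python3 - <<'E'
from fit import *
c=cap('top');W=np.array([[.5226,-.0694],[.5424,.0981]])
for b in[(250,195,300,245),(360,228,412,278)]: print(bores(c,W,b))
print(onplane(c,[[439,239],[422,302],[244,177]],.083))
E
```

```text
[(array([0.56060213, 0.14789357]), np.float64(0.0005128276806965019), 63)]
[(array([ 0.49223214, -0.11214774]), np.float64(0.0006226813504240993), 68)]
[[ 0.53762426 -0.22567624  0.083     ]
 [ 0.40023685 -0.18893809  0.083     ]
 [ 0.65277997  0.22019468  0.083     ]]
```

Emit:
step_arm([
  [0.35,0.13,0.19,0,0.07],
  [0.35,0.26,0.38,0,0.14],
  [0.35,0.4,0.58,0,0.21],
  [0.35,0.53,0.77,0,0.28],
  [0.35,0.66,0.96,0,0.349],
])

```text
time_s: 0.82
ee_pos: [0.2359, -0.4891, 0.2266]
ee_rot: [-2.79, -1.444, 0.0]
wrist_force: [-0.1, -0.5, -0.3]
width: 0.508
finger_force: 0.0
```

Emit:
step_arm([
  [0.35,0.13,0.19,0,0],
  [0.35,0.26,0.38,0,0],
  [0.35,0.4,0.58,0,0],
  [0.35,0.53,0.77,0,0],
  [0.35,0.66,0.96,0,0],
])

```text
time_s: 1.45
ee_pos: [0.3151, -0.3739, 0.2267]
ee_rot: [-2.793, -1.438, 0.0]
wrist_force: [-0.5, -1.1, -0.2]
width: 0.326
finger_force: 0.0
```

Emit:
step_arm([
  [0.35,0.13,0.19,0,0],
  [0.35,0.26,0.38,0,0],
  [0.35,0.4,0.58,0,0],
  [0.35,0.53,0.77,0,0],
  [0.35,0.66,0.96,0,0],
])

```text
time_s: 2.08
ee_pos: [0.3943, -0.2588, 0.2267]
ee_rot: [2.793, 1.438, -0.0]
wrist_force: [0.1, -0.7, -0.1]
width: 0.324
finger_force: 0.0
```

Emit:
step_arm([
  [0.35,0.13,0.19,0,0],
  [0.35,0.26,0.38,0,0],
  [0.35,0.4,0.58,0,0],
  [0.35,0.53,0.77,0,0],
  [0.35,0.66,0.96,0,0],
])

```text
time_s: 2.7
ee_pos: [0.4734, -0.1436, 0.2267]
ee_rot: [-2.793, -1.438, 0.0]
wrist_force: [0.0, 0.1, -0.3]
width: 0.323
finger_force: 0.0
```

Emit:
step_arm([
  [0.35,0.13,0.19,0,0],
  [0.35,0.26,0.38,0,0],
  [0.35,0.4,0.58,0,0],
  [0.35,0.66,0.96,0,0],
  [0.35,0.66,0.96,0,0],
])

```text
time_s: 3.32
ee_pos: [0.5538, -0.0244, 0.2267]
ee_rot: [-2.787, -1.446, -0.003]
wrist_force: [0.3, 0.2, -0.5]
width: 0.322
finger_force: 0.0
```

```bash
python3 - <<'E'
from h import *
s=manip.sense();print(s['time_s'],s['ee_pos'],s['width'],s['wrist_force']);M=R.from_rotvec(s['ee_rot']).as_matrix();print(M.round(3),s['q'])
c=cap('wrist');save(c,'w1.png')
E
```

```text
3.325 [ 0.55376037 -0.02437117  0.22669457] 0.32223141706326897 [ 0.29983382  0.2065052  -0.50836935]
[[ 0.576  0.817  0.001]
 [ 0.817 -0.576  0.003]
 [ 0.003 -0.001 -1.   ]] [ 0.29185592  0.36257742 -0.45667889  1.7191217   0.17357848  1.09913644
 -0.83194041]
```

View pics/w1.png

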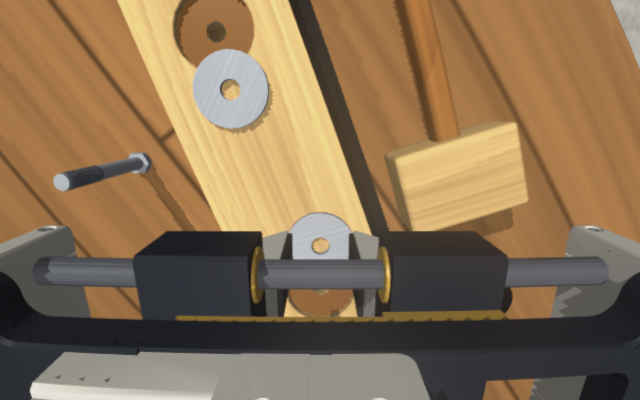

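The wrist view shows washer B at (231,89), bore B at (216,32), and washer A's hole at (320,246) centred between the fingers, with bore A below it. I'll cross-check this against the top-camera coordinates.

```bash
python3 - <<'E'
from fit import *
c=cap('wrist');hsv=cv2.cvtColor(c['image'],cv2.COLOR_RGB2HSV)
m=((hsv[...,1]<50)&(hsv[...,2]>110)).astype(np.uint8);m[135:]=0;m[:,:185]=0;m[:,275:]=0
k=max(cv2.findContours(m,0,1)[0],key=cv2.contourArea)
P=onplane(c,k[:,0],.089)[:,:2];wb,r=cv2.minEnclosingCircle(P.astype(np.float32));print(wb,r)
print('boreb',bores(c,np.array([wb]),(165,1,265,80)))
print('A hole',onplane(c,[[320,245]],.0875),onplane(c,[[215,32]],.075))
E
```

```text
(0.5416486263275146, 0.09803952276706696) 0.03444451466202736
boreb [(array([0.53278835, 0.12436823]), np.float64(0.00525481685808041), 58), (array([0.55960802, 0.1437606 ]), np.float64(0.0027264631187183985), 103)]
A hole [[ 0.51993813 -0.07244431  0.0875    ]] [[0.55812144 0.14506133 0.075     ]]
```

Emit:
step_arm([
  [0.35,0,0,-0.25,0],
  [0.35,0,0,-0.5,0],
  [0.35,0,0,-0.75,0],
  [0.35,0,0,-1,0],
  [0.35,0,0,-1,0],
])

```text
time_s: 4.05
ee_pos: [0.5501, -0.0309, 0.105]
ee_rot: [-2.793, -1.435, 0.007]
wrist_force: [0.3, -0.3, 1.2]
width: 0.329
finger_force: 0.0
```

Emit:
step_arm([
  [0.35,0,0,-0.06,0],
  [0.35,0,0,-0.12,0],
  [0.35,0,0,-0.17,0],
  [0.35,0,0,-0.175,0],
  [0.35,0,0,-0.175,0],
])

```text
time_s: 4.68
ee_pos: [0.5524, -0.0291, 0.0859]
ee_rot: [2.793, 1.438, 0.0]
wrist_force: [-0.0, 0.9, -0.6]
width: 0.323
finger_force: 0.0
```

Emit:
step_arm([
  [0.35,-0.05,-0.068,0,0],
  [0.35,-0.1,-0.136,0,0],
  [0.35,-0.14,-0.19,0,0],
  [0.35,-0.18,-0.245,0,0],
  [0.35,-0.21,-0.287,0,0],
])

```text
time_s: 5.3
ee_pos: [0.5269, -0.0641, 0.0859]
ee_rot: [2.793, 1.437, 0.0]
wrist_force: [-0.0, -0.5, 0.9]
width: 0.323
finger_force: 0.7
```

Emit:
step_arm([
  [0.35,-0.025,-0.035,0,0],
  [0.35,-0.05,-0.07,0,0],
  [0.35,-0.08,-0.11,0,0],
  [0.35,-0.103,-0.14,0,0],
  [0.35,-0.103,-0.14,0,0],
])

```text
time_s: 5.92
ee_pos: [0.5142, -0.081, 0.0856]
ee_rot: [2.794, 1.437, -0.001]
wrist_force: [0.6, 0.7, -0.8]
width: 0.327
finger_force: 0.0
```

```bash
cat > see.py <<'E'
from fit import *
import sys
c=cap('top');d=cv2.resize(c['image'][170:320,195:455],None,fx=3,fy=3,interpolation=2)
c2=cap('scene');d2=cv2.resize(c2['image'][130:280,230:430],None,fx=2,fy=2,interpolation=2)
o=np.zeros((600,780,3),np.uint8);o[:450]=d;o=np.vstack([d[:300 if 0 else 450]])
cv2.imwrite('pics/'+sys.argv[1]+'t.png',d[:,:,::-1]);cv2.imwrite('pics/'+sys.argv[1]+'s.png',d2[:,:,::-1])
E
python3 see.py p1
```

```text
(no output)
```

View pics/p1s.png

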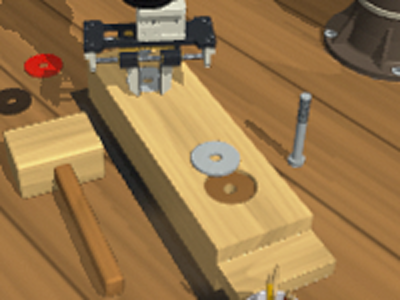

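The scene view shows washer B untouched at crop (215,157), and the gripper hides washer A. I'll back off, rise, and check.

Emit:
step_arm([
  [0.35,0.1,0.136,0,0],
  [0.35,0.1,0.136,0.1,0],
  [0.35,0.1,0.3,0.4,0],
  [0.35,0.1,0.6,0.7,0.06],
  [0.35,0.075,1,0.7,0.134],
])

```text
time_s: 6.65
ee_pos: [0.526, 0.0406, 0.1733]
ee_rot: [2.571, 1.799, 0.008]
wrist_force: [0.5, -0.3, -0.5]
width: 0.324
finger_force: 0.0
```

Emit:
step_arm([
  [0.35,0,0.06,0,0],
  [0.35,0,0.06,0,0],
  [0.35,0,0.06,0,0],
  [0.35,0,0.06,0,0],
  [0.35,0,0.06,0,0],
])

```text
time_s: 7.28
ee_pos: [0.5238, 0.046, 0.1696]
ee_rot: [2.577, 1.796, -0.0]
wrist_force: [-0.8, -0.7, -0.0]
width: 0.326
finger_force: 0.0
```

```bash
python3 - <<'E'
from fit import *
s=manip.sense();print(s['time_s'],s['ee_pos'],R.from_rotvec(s['ee_rot']).as_matrix()[:,0])
c=cap('top');d=cv2.resize(c['image'][190:310,200:460],None,fx=3,fy=3,interpolation=2);cv2.imwrite('pics/t2.png',d[:,:,::-1])
hsv=cv2.cvtColor(c['image'],cv2.COLOR_RGB2HSV);m=((hsv[...,1]<50)&(hsv[...,2]>110)).astype(np.uint8)
m[:,:360]=0;m[:,412:]=0;m[:235]=0;m[290:]=0
for k in cv2.findContours(m,0,1)[0]:
  if cv2.contourArea(k)>100:
    for z in(.081,): print(cv2.minEnclosingCircle(onplane(c,k[:,0],z)[:,:2].astype(np.float32)))
v,u=np.mgrid[248:268,376:400];P=bydepth(c,np.c_[u.ravel(),v.ravel()]);q=P[np.hypot(P[:,0]-.4922,P[:,1]+.112)<.03]
A=np.c_[q[:,:2]-[.4922,-.112],np.ones(len(q))];print('plane',np.linalg.lstsq(A,q[:,2],rcond=None)[0],np.median(q[:,2]))
E
```

```text
7.275 [0.52377059 0.04604918 0.169633  ] [ 3.46090303e-01  9.38201155e-01 -3.08551520e-04]
plane [0. 0. 0.] nan
  return _methods._mean(a, axis=axis, dtype=dtype,
  ret = ret.dtype.type(ret / rcount)
```

View pics/t2.png

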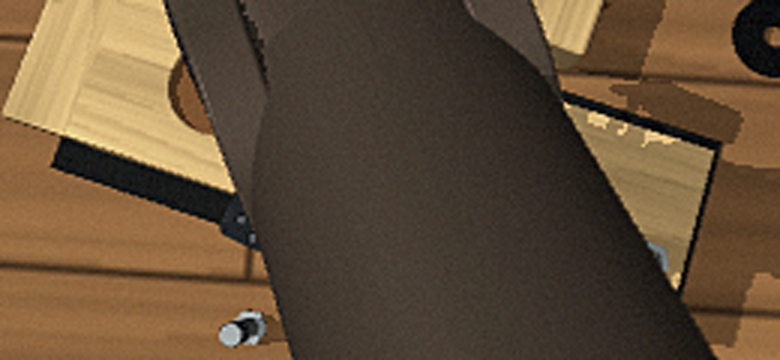

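The arm hides the bores from the top camera. The approach pose for B is right, so I push B now and check both afterwards.

Emit:
step_arm([
  [0.35,0,0,-0.2,0],
  [0.35,0,0,-0.4,0],
  [0.35,0,0,-0.55,0],
  [0.35,0,0,-0.65,0],
  [0.35,0,0,-0.7,0],
])

```text
time_s: 7.95
ee_pos: [0.5237, 0.0467, 0.0853]
ee_rot: [-2.576, -1.798, 0.001]
wrist_force: [0.8, 0.3, -0.0]
width: 0.328
finger_force: 0.0
```

Emit:
step_arm([
  [0.35,0.03,0.085,0,0],
  [0.35,0.06,0.17,0,0],
  [0.35,0.085,0.24,0,0],
  [0.35,0.11,0.31,0,0],
  [0.35,0.135,0.38,0,0],
])

```text
time_s: 8.57
ee_pos: [0.5402, 0.0929, 0.0859]
ee_rot: [2.576, 1.798, 0.0]
wrist_force: [0.3, -1.2, 0.5]
width: 0.324
finger_force: 0.7
```

Emit:
step_arm([
  [0.35,0.015,0.04,0,0],
  [0.35,0.03,0.085,0,0],
  [0.35,0.045,0.13,0,0],
  [0.35,0.057,0.163,0,0],
  [0.35,0.057,0.163,0,0],
])

```text
time_s: 9.2
ee_pos: [0.5469, 0.1126, 0.0858]
ee_rot: [-2.575, -1.799, -0.001]
wrist_force: [0.7, -0.6, 0.4]
width: 0.323
finger_force: 0.0
```

Emit:
step_arm([
  [0.35,-0.05,-0.14,0,0],
  [0.35,-0.05,-0.14,0.2,0],
  [0.35,-0.05,-0.14,0.6,0],
  [0.35,-0.05,-0.14,1,0],
  [0.35,-0.05,-0.14,1,0],
])

```text
time_s: 9.82
ee_pos: [0.5425, 0.0944, 0.2093]
ee_rot: [2.575, 1.794, 0.009]
wrist_force: [0.6, 0.5, -0.7]
width: 0.327
finger_force: 0.0
```

Emit:
step_arm([
  [0.35,0,-0.25,0.1,0],
  [0.35,0,-0.5,0.2,0],
  [0.35,0,-0.75,0.3,0],
  [0.35,0,-1,0.3,0],
  [0.35,0,-1,0.3,0],
])

```text
time_s: 10.45
ee_pos: [0.5397, -0.0291, 0.2405]
ee_rot: [2.581, 1.791, -0.004]
wrist_force: [-0.1, -0.7, -0.7]
width: 0.327
finger_force: 0.0
```

Emit:
step_arm([
  [0.35,0,-0.25,0,0],
  [0.35,0,-0.5,0,0],
  [0.35,0,-0.75,0,0],
  [0.35,0,-1,0,0],
  [0.35,0,-1,0,0],
])

```text
time_s: 11.08
ee_pos: [0.5397, -0.1475, 0.2405]
ee_rot: [-2.579, -1.793, 0.003]
wrist_force: [-0.2, 0.4, -0.3]
width: 0.327
finger_force: 0.0
```

Emit:
step_arm([
  [0.35,0,-0.25,0,0],
  [0.35,0,-0.5,0,0],
  [0.35,0,-0.75,0,0],
  [0.35,0,-1,0,0],
  [0.35,0,-1,0,0],
])

```text
time_s: 11.7
ee_pos: [0.5399, -0.2665, 0.2407]
ee_rot: [-2.578, -1.794, 0.002]
wrist_force: [-0.3, 0.3, 0.6]
width: 0.327
finger_force: 0.0
```

```bash
python3 - <<'E'
from fit import *
import cv2
c=cap('top');a=cv2.resize(c['image'][185:300,200:460],None,fx=3,fy=3,interpolation=2)
c2=cap('scene');b=cv2.resize(c2['image'][140:225,270:530],None,fx=3,fy=3,interpolation=2)
cv2.imwrite('pics/t3.png',np.vstack([a,b])[:600,:,::-1])
B={'a':(.4922,-.1121),'b':(.5606,.1479)}
for n,cc in(('top',c),('scene',c2)):
  hsv=cv2.cvtColor(cc['image'],cv2.COLOR_RGB2HSV);m=((hsv[...,1]<50)&(hsv[...,2]>100)).astype(np.uint8)
  for k in cv2.findContours(m,0,1)[0]:
    if cv2.contourArea(k)<150: continue
    P=onplane(cc,k[:,0],.081)[:,:2]
    ctr,r=cv2.minEnclosingCircle(P.astype(np.float32))
    for w in B:
      if np.hypot(*(np.array(ctr)-B[w]))<.06: print(n,w,ctr,r)
  v,u=np.mgrid[0:400,0:640];uv=np.c_[u.ravel(),v.ravel()];P=bydepth(cc,uv);g=m.ravel()>0
  for w in B:
    s=g&(np.hypot(P[:,0]-B[w][0],P[:,1]-B[w][1])<.038)&(P[:,2]<.12)
    q=P[s]
    if len(q)>50: A=np.c_[q[:,:2]-q[:,:2].mean(0),np.ones(len(q))];print(n,w,len(q),np.linalg.lstsq(A,q[:,2],rcond=None)[0])
E
```

```text
top a (0.4928770959377289, -0.11298230290412903) 0.0339718721807003
top b (0.560189425945282, 0.14744336903095245) 0.03414606302976608
top a 694 [ 0.00349162 -0.00028503  0.08047475]
top b 647 [ 0.0002626  -0.00684079  0.08003588]
scene b (0.5611012578010559, 0.14863760769367218) 0.034698039293289185
scene a (0.49286946654319763, -0.11267660558223724) 0.0340818390250206
scene a 202 [0.00469515 0.00596289 0.08099687]
scene b 332 [0.01489797 0.00387491 0.08117092]
```

View pics/t3.png

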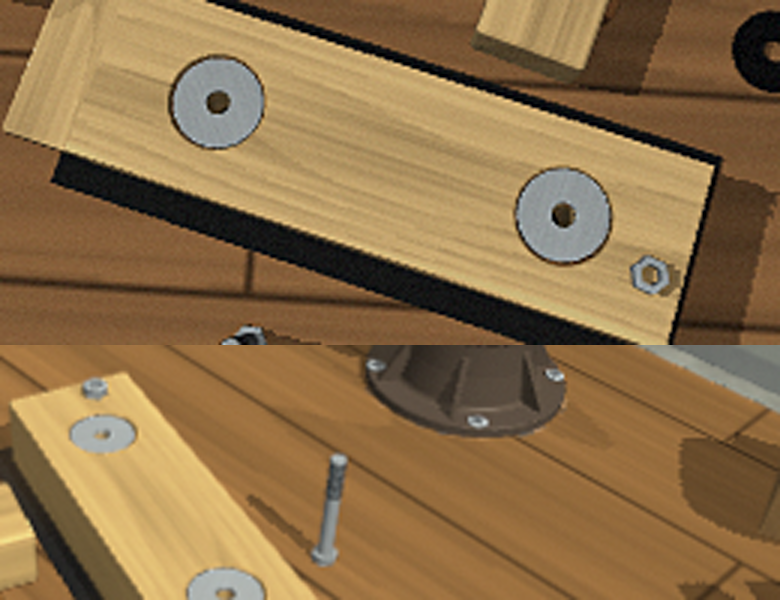

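Both washers lie flat in their bores, at top-view crop (217,102) and (563,215). Their top faces are at z ≈ 0.081, there is no tilt, and the nut and bolt look undisturbed. Handing in.

```bash
python3 -c "
from workcell import manip
print(manip.hand_in())"
```

```text
the job is handed in; nothing more can be done
None
```

Both washers were pushed into their counterbores and lie flat on the bottom, nothing else was touched, and the job was handed in after about 12 s of robot time.

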